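# Wedge the charger latch open and move the battery pack to the tester

### The arm

A 6-joint arm with a two-finger parallel gripper is mounted at the origin on the work surface. World frame = base frame: x ahead of the robot, y to its left, z up, the work surface at z = 0. Lengths are in m, angles in rad, forces in N, time in s.
With the tool pointing down it reaches from about 0.3 to 0.875 m from the base axis. Payload 6.4 kg.
Tool frame: the origin (TCP) lies at the centre of the arm's flange, where the gripper is bolted on; the fingertips stand 173 mm ahead of it and the grasp point (between the pads) lies 155 mm ahead of it; z points along the fingers, x is the direction in which the jaws open and shut, and the axes are right-handed (so a half turn about z gives the same grasp; the last joint's range is limited). The gripper opens to 85 mm and grips with 20 to 120 N. Pads are 22 mm wide; open, the fingers measure 114 mm over their backs; the gripper's body (76 mm by 85 mm) begins 54 mm behind the grasp point. The pads swing forward as they close: fully open they stand 13 mm farther back than shut.
Start: joints at [1.111, 0.181, 1.607, -0, 1.354, -0.206], TCP at [0.144, 0.557, 0.405] pointing down, gripper open.
Joint ranges: [-2.99, 2.99], [-0.89, 2.07], [0.3, 2.58], [-1.14, 4.28], [0, 2.63], [-3.12, 3.12]. Speed limits (rad/s): [2.57, 2.57, 3.01, 3.14, 3.14, 3.14].

### API

Orientations are given as a unit quaternion [w, x, y, z].
In Python, from bench import ctrl gives the robot as it stands. The module is installed in compiled form; this text tells all that it offers.
- The arm moves only by the tool move_arm, never from a script. Its argument "moves" is a list of rows, each an object of numbers: "gripper": the opening in per cent of the stroke, from 0 (shut) to 100 (fully open); "x", "y", "z": the shift along the tool's x, y, z in cm; "roll": the turn about the tool's z in degrees. In form: [{"gripper": .., "x": .., "y": .., "z": .., "roll": ..}, ...]. A call has 1 to 5 rows; each row shifts and turns the commanded pose from where the row before left it, along the tool's axes as they then stand; what a row does not reach is not made up. A row lasts 1/8 s, in which the tool goes at most 62.5 mm and 10.7 degrees, less where a joint would pass 70% of its speed; a pose out of reach is approached as far as the arm can. A call is refused whole if a number of a shift passes 6.25 or a number of a turn 10.7, either way. A call with a gripper value outside its range is refused whole. The fingers move at their own pace and stop on an object; the grip force is fixed at half the most. Time passes only in rows, so rows that do not move let the fingers close. It gives the time, the measured TCP pose, the force and the opening at its end, in the units of the state.
- ctrl.get_obs(): the state, without advancing time (a new reading comes with each control period).
- ctrl.camera(name): name is "scene" or "top" or "wrist"; returns a dict with "img" (384x512x3 uint8, red, green, blue), "fx", "fy", "cx", "cy" (pixels), "world_from_camera" (4x4, takes a point from camera to world coordinates); the wrist camera has in their place "tool_from_camera" (4x4, takes a point from camera to tool coordinates, whose origin is the TCP and whose axes are the tool frame's). Camera axes: x right, y up, looking along -z (the intrinsics and any distortion apply to the point x, -y, -z); pixel columns grow to the right and rows downward; lengths in m; the calibration is good to about 2 mm. The wrist camera is an equidistant fisheye: a pixel r from the principal point sees the ray r / f radians off the axis. A picture is of the moment at which its call begins: read the wrist's pose just before it. There is no depth.
- ctrl.hand_in(): hands the job in, once; it reports no verdict.
The state is a dict: "time_s": time; "q": joint angles; "dq": joint speeds; "joint_efforts": joint torques, N m; "eef_pos": TCP position; "eef_rot": TCP orientation; "wrist_force": force on the tool from outside, world axes, zero at the start; "torque": the same for the moment, N m; "opening": opening from 0.0 (shut) to 1.0 (fully open).
Only numpy, scipy, OpenCV 4.12 (cv2) and the standard library are available. Lean on these libraries where they do the work, as an engineer would, in place of code of your own. Each camera call takes 0.05 s, during which the arm holds its last target. There are 200 camera calls.

### The job

The battery pack in the grey charging dock is held down by a sprung latch: push the orange wedge in between the dock's cheek and the red latch roller until its full thickness stands there and holds the latch back by itself, and let go. Lift the pack out, stand it on the black rubber mat and let go, take it again across its other pair of sides and stand it fully down in the green tester bay. Leave the wedge holding the latch back, keep the pack upright and do not disturb the spool, the meter and the screwdriver.

Things in the scene. Friction and masses are not known exactly. Their poses are not given: they have to be found in the camera images.
- pack: Black battery pack with a blue band, an upright block 44 mm along its x, 60 mm along its y, 60 mm tall, about 0.45 kg. Origin: centre of its underside, z up. It starts standing in the dock, its axes along the dock's. The same either way round.
- wedge: Orange wedge lying on the bench, 190 mm long along x, 45 mm tall, 0.15 kg. Origin: on its underside, mid length, mid width of the thick part; z up. Thick part x -95 to +25 mm: 30 mm thick (y +-15), black stripes near the blunt end (x -95). From x +25 to the tip (x +95) it tapers to 4 mm: side y = -15 is flat all along, the other slopes from y +15 to -11.
- dock: Grey charging dock, fixed. Origin: mid underside, on the bench. The pack stands in its middle, on a floor 8 mm up. Cheeks 69 mm tall, 60 mm long (x +-30, ends bevelled) at y +-32.5 to +-40, 2.5 mm from the pack, so it can be gripped only on its x sides (18 mm high sills at x +-25 to +-32). The latch slides on the +y cheek (steel guides to 85 mm height), outside which the bench is clear.
- latch (a joint): Sprung slide latch, m along the dock's +y: 0 = shut (flat nose, 2 mm above the pack, overlaps its top by 12 mm), 0.026 = end of travel; past 0.0155 the pack is free. Spring shuts it: 4 N at 0, 7.6 N at 0.018. Bar 20 mm wide along x, at 71 to 80 mm height, red cap to 84 mm.
- roller (a point): Axis of the latch's upright red roller (diameter 16 mm, height 6 to 71 mm), 22.5 mm up. It hangs outside the +y cheek at dock x 0, y 60 mm when shut (12 mm gap to the cheek) and moves with the latch; 30 mm of wedge there gives latch 0.018. The wedge goes in along the dock's x from its -x end, tip first, level, flat side on the cheek, with 8 to 15 N.
- mat: Black rubber mat, 130 x 130 x 3 mm, fixed on the bench. Origin: centre of its underside; its top is 3 mm above the bench.
- bay: Green and aluminium tester bay, fixed. Origin: mid underside, on the bench. The pack stands in its middle on a floor 10 mm up, pack x along bay x, either way round. Green walls 60 mm long, inner faces at bay x +-28 (6 mm clearance a side), thickness 10 mm, flaring outward from 60 mm height to the top at 72 mm, so the pack is held there only on its y sides (20 mm high sills at y +-34 to +-41).
- spool: Red and grey filament spool lying flat, 110 mm diameter, 50 mm tall; bystander. Origin: centre of its underside.
- meter: Yellow hand meter lying flat, 140 x 75 x 35 mm; bystander. Origin: centre of its underside.
- screwdriver: Screwdriver lying on the bench; bystander.
Things that resemble listed ones, but are neither listed nor needed, are in the scene too. There is more than one size of the wedge; the one meant has the size given above.

How it is judged:
On the way, in this order (a step that is already met when the one before it is completed fails the run):
1. the wedge holds the latch back (latch past 15.5 mm) with the hand off everything and the pack still in the dock (value of joint latch above 0.0155 m and contact force between the fingers and anything else below 0.1 N and contact force between wedge and dock above 1 N and horizontal distance between pack and dock below 0.02 m), for 0.3 s.
2. the pack stands upright on the mat, let go (contact force between pack and mat above 1 N and horizontal distance between pack and mat below 0.09 m and angle between pack's own z axis and vertical below 0.1 rad and contact force between the fingers and pack below 0.1 N), for 0.2 s.
At the end, for the whole second after the job is handed in: The pack stands upright (0.08 rad) on the tester bay's floor (within 4 mm), centre within 10 mm of the bay's middle along both bay axes, its x within 0.25 rad of the bay's x either way round, at rest and released; the wedge, pressed on the dock, holds the latch past 15.5 mm (x of pack in the frame of bay between -0.01 and 0.01 m and y of pack in the frame of bay between -0.01 and 0.01 m and z of pack in the frame of bay below 0.014 m and angle between pack's own z axis and vertical below 0.08 rad and angle between the x axis of pack and the x axis of bay, either way round below 0.25 rad and linear speed of pack below 0.02 m/s and value of joint latch above 0.0155 m and contact force between wedge and dock above 1 N); the robot touches nothing.
It fails at once if the pack is tipped (more than 0.6 rad) (angle between pack's own z axis and vertical above 0.6 rad).
It fails at once if the spool, meter or screwdriver is pushed more than 30 mm (distance of any of spool, meter, screwdriver from where it was at the start of the episode above 0.03 m).
It also fails if it takes over 72 s, if anything falls off the work surface, if the arm or the gripper's body presses on something with over 40 N, if the wrist force passes 120 N, or if a joint passes its speed limit or range.

## Working session

There is one attempt and no reset: what is moved stays moved. The work goes in short steps, Python scripts to look and compute and a tool call to move; the robot and the scene stay as the last step left them, time stands still between calls to the robot, and variables do not carry over. Pictures are saved under pics/ and viewed, about 8 in all and at most 12, crops included, and the job is handed in when it is done.

Besides the shell and the picture viewer there is one more tool, called by a JSON object that holds its "op" and its "data", one argument or row to a line. move_arm: Moves the arm, as the interface text tells. Its arguments: {"type":"object","properties":{"moves":{"type":"array","items":{"type":"object","properties":{"gripper":{"type":"number"},"x":{"type":"number"},"y":{"type":"number"},"z":{"type":"number"},"roll":{"type":"number"}}}}},"required":["moves"]}

```bash
mkdir -p pics; cat > h.py <<'E'
from bench import ctrl
import numpy as np, cv2
from scipy.spatial.transform import Rotation as R
def st():
    o=ctrl.get_obs(); return o
def toolT():
    o=ctrl.get_obs(); w,x,y,z=o['eef_rot']; T=np.eye(4); T[:3,:3]=R.from_quat([x,y,z,w]).as_matrix(); T[:3,3]=o['eef_pos']; return T
def shot(name,fn):
    T=toolT(); c=ctrl.camera(name); cv2.imwrite(fn+'.png',c['img'][:,:,::-1])
    W=c['world_from_camera'] if name!='wrist' else T@np.array(c['tool_from_camera'])
    np.savez(fn+'.npz',W=W,K=[c['fx'],c['fy'],c['cx'],c['cy']],fish=name=='wrist'); return c
def ray(fn,u,v):
    d=np.load(fn+'.npz'); fx,fy,cx,cy=d['K']; a=(u-cx)/fx; b=(v-cy)/fy
    if d['fish']:
        r=np.hypot(a,b); s=np.sin(r)/max(r,1e-9); p=np.array([a*s,-b*s,-np.cos(r)])
    else: p=np.array([a,-b,-1])
    return d['W'][:3,3], d['W'][:3,:3]@p
def at(fn,u,v,z=0):
    o,d=ray(fn,u,v); return (o+d*(z-o[2])/d[2])
def pix(fn,P):
    d=np.load(fn+'.npz'); fx,fy,cx,cy=d['K']; p=np.linalg.inv(d['W'])@np.r_[P,1]; x,y,z=p[0],-p[1],-p[2]
    if d['fish']:
        r=np.hypot(x,y); t=np.arctan2(r,z); return cx+fx*x/r*t, cy+fy*y/r*t
    return cx+fx*x/z, cy+fy*y/z
E
python3 - <<'E'
from h import *
o=st(); print(o)
for n in ['scene','top','wrist']:
    c=shot(n,'pics/'+n+'0'); print(n,{k:c[k] for k in c if k!='img'})
a=cv2.imread('pics/top0.png'); cv2.imwrite('pics/top0b.png',cv2.resize(a,(800,600),interpolation=cv2.INTER_CUBIC))
E
```

```text
{'time_s': 0.0, 'q': array([ 1.11073825e+00,  1.81515581e-01,  1.60801415e+00,  3.19198656e-05,
        1.35378283e+00, -2.06315940e-01]), 'dq': array([-4.87197538e-05, -7.31464612e-04, -1.84915728e-04,  4.54725675e-04,
        1.75137343e-03,  1.60541095e-03]), 'joint_efforts': array([-8.19987181e-04, -4.44901586e+01, -3.51314092e+01, -4.80804629e-04,
        9.36078111e-03,  4.06243521e-05]), 'eef_pos': array([0.14421269, 0.55635783, 0.40379523]), 'eef_rot': array([ 3.61746127e-04,  7.90896257e-01,  6.11949647e-01, -7.80324700e-04]), 'wrist_force': array([ 0.44041295, -0.52573425, -0.39012994]), 'torque': array([-0.0658907 ,  0.03663178, -0.01738835]), 'opening': 0.9960647843592109}
scene {'fx': 435.3116681015736, 'fy': 435.3116681015736, 'cx': 251.39026116302395, 'cy': 200.24736071716094, 'world_from_camera': array([[ 0.77961715, -0.50795612,  0.36630272,  0.96936305],
       [ 0.62618004,  0.62313493, -0.46861648, -0.53657113],
       [ 0.00978059,  0.5947129 ,  0.80387867,  1.01633666],
       [ 0.        ,  0.        ,  0.        ,  1.        ]])}
top {'fx': 386.25232245078695, 'fy': 386.25232245078695, 'cx': 251.3907682354576, 'cy': 194.02927902382464, 'world_from_camera': array([[ 0.01878525,  0.99844598, -0.05246656,  0.46173348],
       [-0.99955587,  0.01754017, -0.02409152, -0.00236763],
       [-0.02313381,  0.05289582,  0.99833204,  1.15538758],
       [ 0.        ,  0.        ,  0.        ,  1.        ]])}
wrist {'fx': 297.3186396354542, 'fy': 297.3186396354542, 'cx': 253.5207927705749, 'cy': 196.1254229959921, 'tool_from_camera': array([[ 9.99999901e-01,  2.34917186e-04, -3.76772069e-04,
         1.81869958e-04],
       [ 1.14853886e-04, -9.56549075e-01, -2.91571353e-01,
        -7.39368793e-02],
       [-4.28896096e-04,  2.91571281e-01, -9.56549008e-01,
         3.09920956e-02],
       [ 0.00000000e+00,  0.00000000e+00,  0.00000000e+00,
         1.00000000e+00]])}
```

View pics/top0b.png

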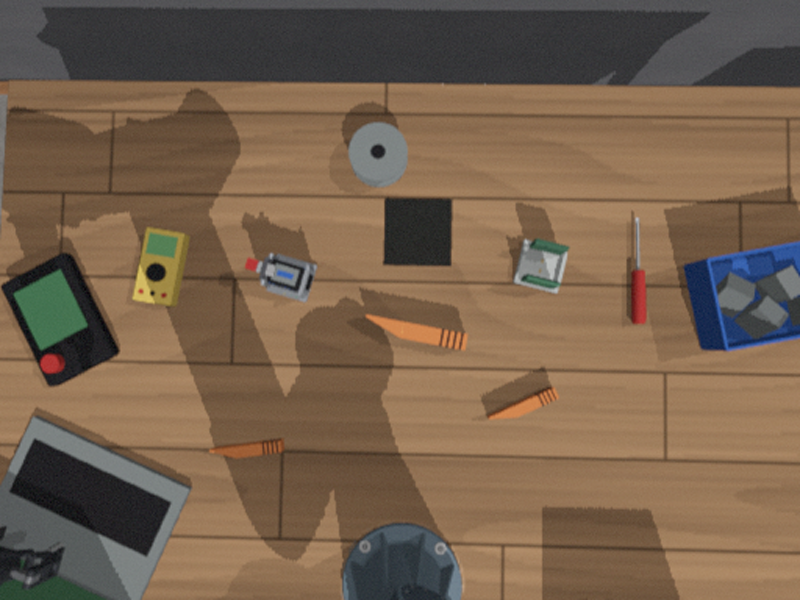

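View pics/scene0.png

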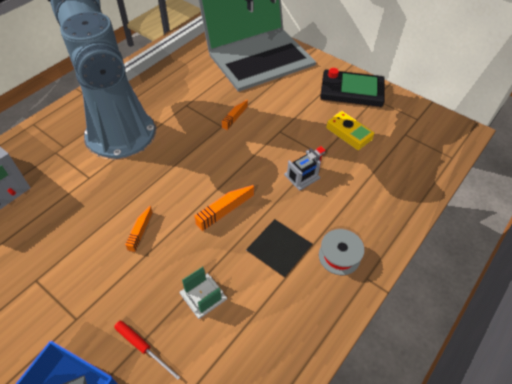

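Wedge candidates in the enlarged top view: the large one at (415,330), a middle one at (520,403) and a small one at (247,449). The length measurement will decide. The dock is at (285,275) with its red roller cap to the left, the bay at (542,265), the mat at (418,232), the spool at (378,152), the meter at (160,267) and the screwdriver at (638,270).

```bash
python3 - <<'E'
from h import *
f='pics/top0'; s=.64
def p(u,v,z): return at(f,u*s,v*s,z)
for n,a,b in [('big',(366,316),(466,340)),('mid',(487,417),(556,393)),('small',(210,452),(283,446))]:
    A,B=p(*a,.04),p(*b,.04); print(n,A,B,np.linalg.norm(A-B))
for n,u,v,z in [('pack top',285,275,.068),('cap',252,265,.084),('mat',418,232,.003),('bay',542,265,.06)]: print(n,p(u,v,z))
im=cv2.imread(f+'.png')
def crop(x0,y0,w,h,k): return cv2.resize(im[y0:y0+h,x0:x0+w],None,fx=k,fy=k,interpolation=cv2.INTER_CUBIC)
a=crop(150,145,62,60,6); b=crop(315,140,62,60,6); c=crop(225,190,124,40,6)
cv2.imwrite('pics/c1.png',np.vstack([np.hstack([a,b]),c]))
E
```

```text
big [0.49570362 0.07371194 0.04      ] [ 0.45486561 -0.11144119  0.04      ] 0.18960333969486162
mid [ 0.31522544 -0.1514304   0.04      ] [ 0.36141118 -0.27647845  0.04      ] 0.13330467722046263
small [0.24024572 0.35580048 0.04      ] [0.25426192 0.2212207  0.04      ] 0.13530769215891728
pack top [0.56668185 0.22070238 0.068     ]
cap [0.58216052 0.27738306 0.084     ]
mat [ 0.66016184 -0.02044703  0.003     ]
bay [ 0.59337113 -0.24527275  0.06      ]
```

View pics/c1.png

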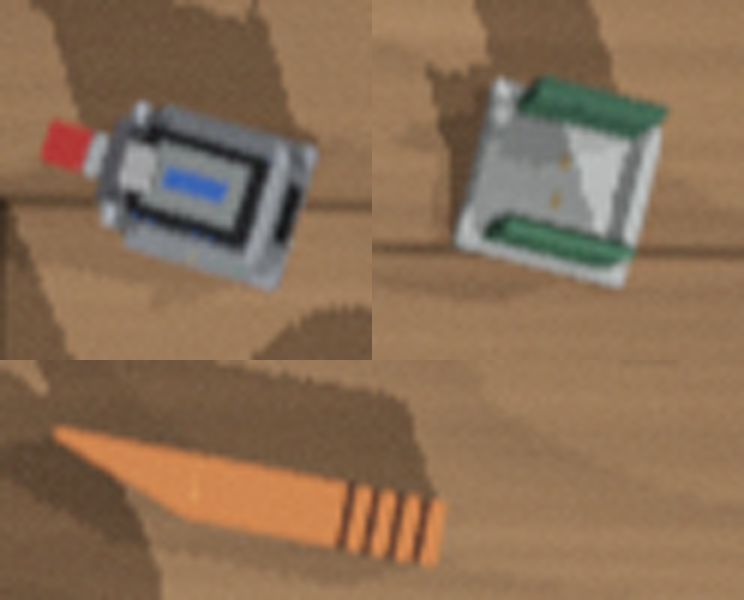

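The large wedge is 190 mm long, so it is the right one: tip toward +y, flat side facing +x. The dock's +y points to the cap at about 75°. I'll move to a close view of the dock and the wedge.

{"op": "move_arm", "data": {
  "moves": [
    {"x":-3.28,"y":4.73},
    {"x":-3.28,"y":4.73},
    {"x":-3.28,"y":4.73},
    {"x":-3.28,"y":4.73},
    {"x":-3.28,"y":4.73}
  ]
}}

```text
validation failed for argument at $.mo...
```

{"op": "move_arm", "data": {
  "moves": [
    {"x":-3.28,"y":4.73},
    {"x":-3.28,"y":4.73},
    {"x":-3.28,"y":4.73},
    {"x":-3.28,"y":4.73},
    {"x":-3.28,"y":4.73}
  ]
}}

```text
validation failed for argument at $.mo...
```

{"op": "move_arm", "data": {
  "moves": [
    {"gripper":100},
    {"gripper":100}
  ]
}}

```text
validation failed for argument at $.mo...
```

```bash
python3 - <<'E'
from h import *
shot('wrist','pics/w1'); a=cv2.imread('pics/w1.png'); cv2.imwrite('pics/w1b.png',cv2.resize(a,(800,600),interpolation=cv2.INTER_CUBIC)); o=st(); print(o['eef_pos'],o['q'],o['time_s'])
E
```

```text
[0.14430894 0.55646379 0.40413544] [ 1.11067941e+00  1.81295947e-01  1.60756615e+00 -1.09425583e-05
  1.35379574e+00 -2.06330361e-01] 0.2
```

View pics/w1b.png

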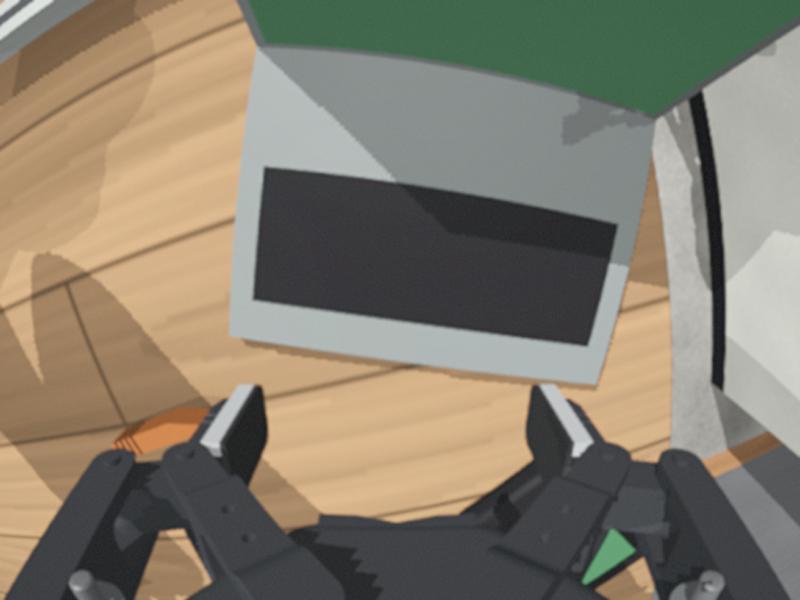

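The move schema seems to want every field, so I'll fill them all in. In the wrist picture the fingers take up the lower half, so objects are best viewed from the tool's +y side.

{"op": "move_arm", "data": {
  "moves": [
    {"gripper":100,"x":-2.75,"y":5.2,"z":0,"roll":0},
    {"gripper":100,"x":-2.75,"y":5.2,"z":0,"roll":0},
    {"gripper":100,"x":-2.75,"y":5.2,"z":0,"roll":0},
    {"gripper":100,"x":-2.75,"y":5.2,"z":0,"roll":0},
    {"gripper":100,"x":-2.75,"y":5.2,"z":0,"roll":0}
  ]
}}

```text
time_s: 0.82
eef_pos: [0.3626, 0.3567, 0.4047]
eef_rot: [-0.0, 0.791, 0.612, 0.0]
wrist_force: [0.5, 0.9, -0.1]
opening: 0.996
```

{"op": "move_arm", "data": {
  "moves": [
    {"gripper":100,"x":-2.75,"y":5.2,"z":0,"roll":0},
    {"gripper":100,"x":-2.75,"y":5.2,"z":0,"roll":0},
    {"gripper":100,"x":-2.75,"y":5.2,"z":0,"roll":0},
    {"gripper":100,"x":-2.75,"y":5.2,"z":0,"roll":0},
    {"gripper":100,"x":-2.75,"y":5.2,"z":0,"roll":0}
  ]
}}

```text
time_s: 1.45
eef_pos: [0.5798, 0.1583, 0.4046]
eef_rot: [-0.0, 0.791, 0.612, 0.0]
wrist_force: [0.4, 1.0, -0.7]
opening: 1.0
```

{"op": "move_arm", "data": {
  "moves": [
    {"gripper":100,"x":-2.75,"y":5.2,"z":0,"roll":0},
    {"gripper":100,"x":0,"y":0,"z":0,"roll":0},
    {"gripper":100,"x":0,"y":0,"z":0,"roll":0}
  ]
}}

```text
time_s: 1.82
eef_pos: [0.6218, 0.1201, 0.404]
eef_rot: [-0.001, 0.791, 0.612, -0.0]
wrist_force: [-0.6, -0.2, -0.7]
opening: 0.998
```

```bash
python3 - <<'E'
from h import *
shot('wrist','pics/w1'); a=cv2.imread('pics/w1.png'); cv2.imwrite('pics/w1b.png',cv2.resize(a,(800,600),interpolation=cv2.INTER_CUBIC)); o=st(); print(o['eef_pos'],o['q'],o['time_s'])
E
```

```text
[0.62147406 0.12078258 0.40430691] [ 4.71991605e-03  3.08598276e-01  1.45212335e+00  3.35414341e-04
  1.38198208e+00 -1.31281106e+00] 1.875
```

View pics/w1b.png

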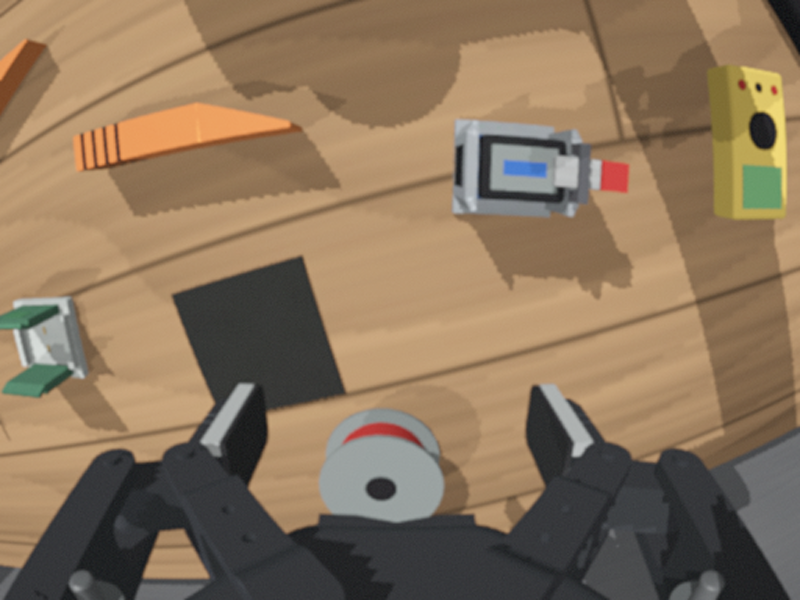

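The picture shows the big wedge from (75,155) to (300,128) with its flat side facing down-image, the dock at (525,170), the red cap at (615,177), the mat at (260,333) and the bay at (45,345). I'll take one enlarged crop for the measurements.

```bash
python3 - <<'E'
from h import *
im=cv2.imread('pics/w1.png')
def crop(x0,y0,w,h,k): return cv2.resize(im[y0:y0+h,x0:x0+w],None,fx=k,fy=k,interpolation=cv2.INTER_CUBIC)
a=crop(45,55,155,65,4); b=crop(280,70,155,80,4)
cv2.imwrite('pics/c2.png',np.vstack([a,b]))
E
```

```text
(no output)
```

View pics/c2.png

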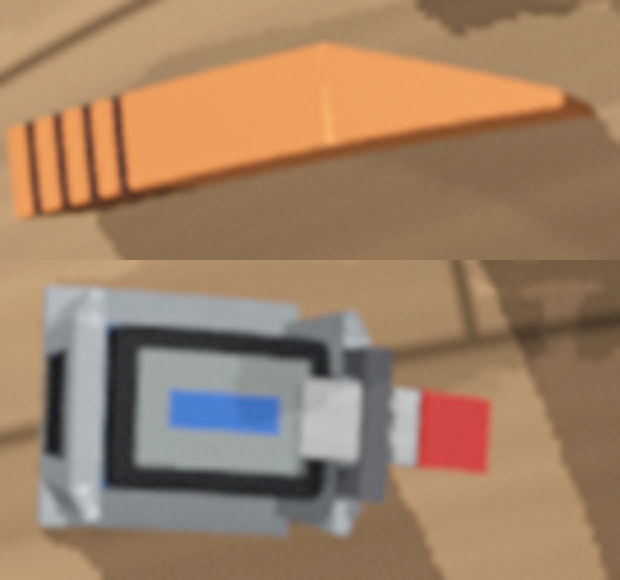

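```bash
cat >> h.py <<'E'
from scipy.optimize import least_squares
def fit(fn,uv,P,g):  # P model pts (m) , pose x,y,yaw
    P=np.array(P)
    def w(q):
        c,s=np.cos(q[2]),np.sin(q[2]); return np.c_[q[0]+c*P[:,0]-s*P[:,1], q[1]+s*P[:,0]+c*P[:,1], P[:,2]]
    f=lambda q:(np.array([pix(fn,p) for p in w(q)])-uv).ravel()
    r=least_squares(f,g); return r.x, np.abs(r.fun).round(1)
def go(x,y,yaw=None):  # shift (cm) from present pose to tcp x,y
    T=toolT(); d=T[:3,:3].T@np.array([x-T[0,3],y-T[1,3],0]); a=np.degrees(np.arctan2(T[1,0],T[0,0]))
    print('yaw %.1f z %.4f shift cm'%(a,T[2,3]),(d*100).round(2), '' if yaw is None else 'roll %.1f'%((a-yaw+90)%180-90))
E
python3 - <<'E'
from h import *
f='pics/w1'; m=.001
uv=np.array([(8,127),(20,217),(322,43),(563,92),(565,105)])/4+[45,55]
P=np.array([(-95,15,45),(-95,-15,45),(25,15,45),(95,-11,45),(95,-15,45)])*m
w,e=fit(f,uv,P,[.475,-.02,1.35]); print('wedge',w[:2],np.degrees(w[2]),e)
uv=np.array([(108,327),(107,487),(326,340),(322,497),(422,391),(491,400),(487,473),(418,466)])/4+[280,70-65]
P=np.array([(-22,-30,68),(22,-30,68),(-22,30,68),(22,30,68)])*m
d,e=fit(f,uv[:4],P,[.567,.22,-.26]); print('dock',d[:2],np.degrees(d[2]),e)
cap=np.mean([at(f,*p,.084) for p in uv[4:]],0); print('cap',cap,[at(f,*p,.084) for p in uv[4:]]); v=cap[:2]-d[:2]; print('y dir',np.degrees(np.arctan2(v[1],v[0]))-90,np.linalg.norm(v))
c,s=np.cos(w[2]),np.sin(w[2]); go(w[0]-.08*c,w[1]-.08*s,np.degrees(w[2])-90)
E
```

```text
wedge [ 0.46892292 -0.01532753] 79.92989638410023 [0.1 0.1 1.  0.  0.7 0.1 0.1 0.2 0.1 0. ]
dock [0.56864451 0.22128214] -14.361337877424532 [0.2 1.1 0.5 1.2 0.5 0.9 0.3 0.8]
cap [0.58482733 0.28001058 0.084     ] [array([0.57260409, 0.27258346, 0.084     ]), array([0.5782371, 0.2925323, 0.084    ]), array([0.59699722, 0.28750247, 0.084     ]), array([0.5914709 , 0.26742408, 0.084     ])]
y dir -15.405721190898703 0.06091726766068749
yaw 75.5 z 0.4043 shift cm [-2.498e+01 -1.074e+01  1.000e-02] roll 85.6
```

{"op": "move_arm", "data": {
  "moves": [
    {"gripper":100,"x":-5,"y":-2.15,"z":0,"roll":0},
    {"gripper":100,"x":-5,"y":-2.15,"z":0,"roll":0},
    {"gripper":100,"x":-5,"y":-2.15,"z":0,"roll":0},
    {"gripper":100,"x":-5,"y":-2.15,"z":0,"roll":0},
    {"gripper":100,"x":-5,"y":-2.15,"z":0,"roll":0}
  ]
}}

```text
time_s: 2.5
eef_pos: [0.4536, -0.0943, 0.405]
eef_rot: [0.0, 0.79, 0.613, 0.0]
wrist_force: [0.8, -1.3, -0.4]
opening: 0.998
```

{"op": "move_arm", "data": {
  "moves": [
    {"gripper":100,"x":0,"y":0,"z":0,"roll":10.7},
    {"gripper":100,"x":0,"y":0,"z":0,"roll":10.7},
    {"gripper":100,"x":0,"y":0,"z":0,"roll":10.7},
    {"gripper":100,"x":0,"y":0,"z":0,"roll":10.7},
    {"gripper":100,"x":0,"y":0,"z":0,"roll":10.7}
  ]
}}

```text
time_s: 3.12
eef_pos: [0.4548, -0.0933, 0.4049]
eef_rot: [0.0, 0.982, 0.189, 0.0]
wrist_force: [-0.2, 1.0, -0.2]
opening: 1.001
```

{"op": "move_arm", "data": {
  "moves": [
    {"gripper":100,"x":0,"y":0,"z":3,"roll":10.7},
    {"gripper":100,"x":0,"y":0,"z":3,"roll":10.7},
    {"gripper":100,"x":0,"y":0,"z":3,"roll":10.7},
    {"gripper":100,"x":0,"y":0,"z":0,"roll":0},
    {"gripper":100,"x":0,"y":0,"z":0,"roll":0}
  ]
}}

```text
time_s: 3.75
eef_pos: [0.4556, -0.0943, 0.316]
eef_rot: [0.0, 0.996, -0.086, 0.001]
wrist_force: [0.6, 0.4, -0.4]
opening: 0.998
```

```bash
python3 - <<'E'
from h import *
w=[.46892,-.01533,np.radians(79.93)];c,s=np.cos(w[2]),np.sin(w[2]); go(w[0]-.08*c,w[1]-.08*s,-10.07); print(st()['q'])
shot('wrist','pics/w2')
E
```

```text
yaw -9.9 z 0.3160 shift cm [-0.06 -0.   -0.  ] roll 0.2
[-4.60039708e-01  3.69654803e-02  1.95837816e+00  6.72597737e-05
  1.14459714e+00 -2.87968201e-01]
```

View pics/w2.png

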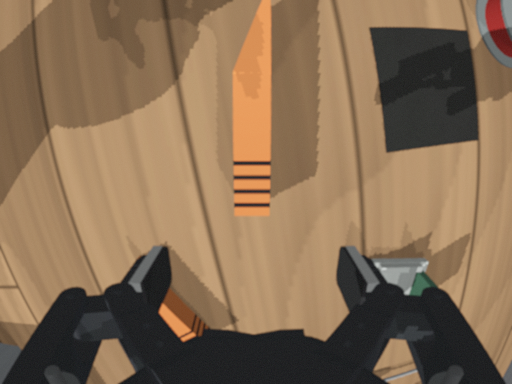

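The wedge is centred between the jaws, with its blunt end at (252,215). I'll descend, grip and lift a little.

{"op": "move_arm", "data": {
  "moves": [
    {"gripper":100,"x":0,"y":0,"z":4.5,"roll":0},
    {"gripper":100,"x":0,"y":0,"z":4.5,"roll":0},
    {"gripper":100,"x":0,"y":0,"z":3.1,"roll":0},
    {"gripper":100,"x":0,"y":0,"z":1,"roll":0},
    {"gripper":0,"x":0,"y":0,"z":0,"roll":0}
  ]
}}

```text
time_s: 4.42
eef_pos: [0.4558, -0.095, 0.1845]
eef_rot: [0.0, 0.996, -0.088, 0.0]
wrist_force: [-1.1, 0.2, 0.3]
opening: 0.814
```

{"op": "move_arm", "data": {
  "moves": [
    {"gripper":0,"x":0,"y":0,"z":0,"roll":0},
    {"gripper":0,"x":0,"y":0,"z":0,"roll":0},
    {"gripper":0,"x":0,"y":0,"z":0,"roll":0},
    {"gripper":0,"x":0,"y":0,"z":0,"roll":0},
    {"gripper":0,"x":0,"y":0,"z":0,"roll":0}
  ]
}}

```text
time_s: 5.05
eef_pos: [0.456, -0.0952, 0.1851]
eef_rot: [0.001, 0.996, -0.088, 0.001]
wrist_force: [-0.9, 0.3, 7.1]
opening: 0.348
```

{"op": "move_arm", "data": {
  "moves": [
    {"gripper":0,"x":0,"y":0,"z":-1,"roll":0},
    {"gripper":0,"x":0,"y":0,"z":-3,"roll":0},
    {"gripper":0,"x":0,"y":0,"z":0,"roll":0}
  ]
}}

```text
time_s: 5.42
eef_pos: [0.4564, -0.0953, 0.2261]
eef_rot: [0.001, 0.996, -0.088, 0.002]
wrist_force: [0.4, -0.4, -1.6]
opening: 0.34
```

```bash
python3 - <<'E'
from h import *
a=np.radians(-15); D=np.array([.5686,.2213]); X=np.array([np.cos(a),np.sin(a)]); Y=np.array([-X[1],X[0]])
for xc in (-150,): p=D+X*(xc-80)*.001+Y*.060; print(p); go(*p,-15+90)
E
```

```text
[0.3619662  0.33878393]
yaw -10.1 z 0.2261 shift cm [-16.93 -41.07  -0.15] roll -85.1
```

{"op": "move_arm", "data": {
  "moves": [
    {"gripper":0,"x":0,"y":0,"z":-4,"roll":0},
    {"gripper":0,"x":-2.11,"y":-5.13,"z":0,"roll":0},
    {"gripper":0,"x":-2.11,"y":-5.13,"z":0,"roll":0},
    {"gripper":0,"x":-2.11,"y":-5.13,"z":0,"roll":0},
    {"gripper":0,"x":-2.11,"y":-5.13,"z":0,"roll":0}
  ]
}}

```text
time_s: 6.05
eef_pos: [0.4073, 0.1235, 0.2633]
eef_rot: [0.0, 0.996, -0.089, -0.0]
wrist_force: [1.4, 0.2, -2.0]
opening: 0.344
```

{"op": "move_arm", "data": {
  "moves": [
    {"gripper":0,"x":-2.11,"y":-5.13,"z":0,"roll":0},
    {"gripper":0,"x":-2.11,"y":-5.13,"z":0,"roll":0},
    {"gripper":0,"x":-2.11,"y":-5.13,"z":0,"roll":0},
    {"gripper":0,"x":-2.11,"y":-5.13,"z":0,"roll":0},
    {"gripper":0,"x":0,"y":0,"z":0,"roll":10.5}
  ]
}}

```text
time_s: 6.68
eef_pos: [0.3596, 0.3418, 0.263]
eef_rot: [-0.0, 0.984, -0.179, -0.0]
wrist_force: [-0.2, -1.0, -2.2]
opening: 0.34
```

{"op": "move_arm", "data": {
  "moves": [
    {"gripper":0,"x":0,"y":0,"z":0,"roll":10.5},
    {"gripper":0,"x":0,"y":0,"z":0,"roll":10.5},
    {"gripper":0,"x":0,"y":0,"z":0,"roll":10.5},
    {"gripper":0,"x":0,"y":0,"z":0,"roll":10.5},
    {"gripper":0,"x":0,"y":0,"z":0,"roll":10.5}
  ]
}}

```text
time_s: 7.3
eef_pos: [0.3609, 0.3386, 0.2628]
eef_rot: [0.001, 0.801, -0.598, -0.0]
wrist_force: [0.5, -0.8, -1.9]
opening: 0.343
```

{"op": "move_arm", "data": {
  "moves": [
    {"gripper":0,"x":0,"y":0,"z":0,"roll":10.5},
    {"gripper":0,"x":0,"y":0,"z":0,"roll":10.5},
    {"gripper":0,"x":0,"y":0,"z":0,"roll":10.5},
    {"gripper":0,"x":0,"y":0,"z":0,"roll":0},
    {"gripper":0,"x":0,"y":0,"z":0,"roll":0}
  ]
}}

```text
time_s: 7.92
eef_pos: [0.3612, 0.3388, 0.2633]
eef_rot: [-0.0, -0.613, 0.79, 0.0]
wrist_force: [-0.1, -0.1, -0.8]
opening: 0.34
```

```bash
python3 - <<'E'
from h import *
go(.362,.3388,-105); print(st()['q'])
shot('wrist','pics/w3'); cv2.imwrite('pics/w3b.png',cv2.resize(cv2.imread('pics/w3.png'),(800,600),interpolation=cv2.INTER_CUBIC))
E
```

```text
yaw -104.4 z 0.2633 shift cm [-0.02 -0.08 -0.  ] roll 0.6
[5.13206883e-01 1.87054522e-01 1.91706881e+00 5.77433432e-05
 1.03825116e+00 2.33597942e+00]
```

View pics/w3b.png

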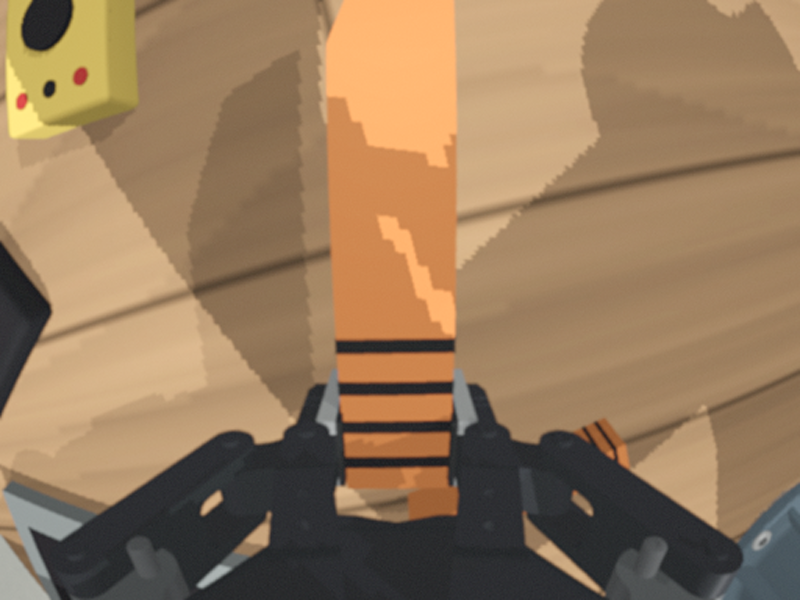

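The wedge is held straight, with its flat side toward the dock (right) and the stripes at the hand. I'll lower it and look at the tip against the cheek and roller.

{"op": "move_arm", "data": {
  "moves": [
    {"gripper":0,"x":0,"y":-0.08,"z":3,"roll":0.6},
    {"gripper":0,"x":0.1,"y":0,"z":3,"roll":0},
    {"gripper":0,"x":0,"y":0,"z":1.6,"roll":0},
    {"gripper":0,"x":0,"y":0,"z":0,"roll":0},
    {"gripper":0,"x":0,"y":0,"z":0,"roll":0}
  ]
}}

```text
time_s: 8.6
eef_pos: [0.3623, 0.338, 0.1884]
eef_rot: [0.0, -0.607, 0.794, -0.0]
wrist_force: [0.2, 0.8, -1.3]
opening: 0.345
```

```bash
cat >> h.py <<'E'
a=np.radians(-15); D=np.array([.5686,.2213]); X=np.array([np.cos(a),np.sin(a)]); Y=np.array([-X[1],X[0]])
def dk(p): p=np.array(p[:2])-D; return np.array([p@X,p@Y])*1000
E
python3 - <<'E'
from h import *
o=st(); T=toolT(); print(dk(o['eef_pos']),o['eef_pos'],o['wrist_force'],np.degrees(np.arctan2(T[1,0],T[0,0])))
f='pics/w4'; c=shot('wrist',f); im=cv2.imread(f+'.png')
cv2.imwrite(f+'b.png',cv2.resize(im[0:150,180:380],None,fx=4,fy=4,interpolation=cv2.INTER_CUBIC))
for p,z in [((-30,40),.069),((30,40),.069),((-30,-40),.069),((-30,40),.0),((0,60),.071),((0,52),.022)]:
    q=D+X*p[0]/1000+Y*p[1]/1000; u,v=pix(f,[*q,z]); print(p,z,(u-180)*4,v*4)
E
```

```text
[-229.49408326   59.28339135] [0.36226941 0.3379608  0.18837186] [ 0.19271901  0.77507291 -1.2503336 ] -105.2135377864273
(-30, 40) 0.069 485.803485879155 -692.162100041375
(30, 40) 0.069 448.6545743924205 -897.7219111308534
(-30, -40) 0.069 1165.980803002079 -497.5680197727497
(-30, 40) 0.0 425.12635616422585 -359.86159316469184
(0, 60) 0.071 282.11933433961724 -828.7873932241159
(0, 52) 0.022 343.35495352917087 -579.1067091009211
```

View pics/w4b.png

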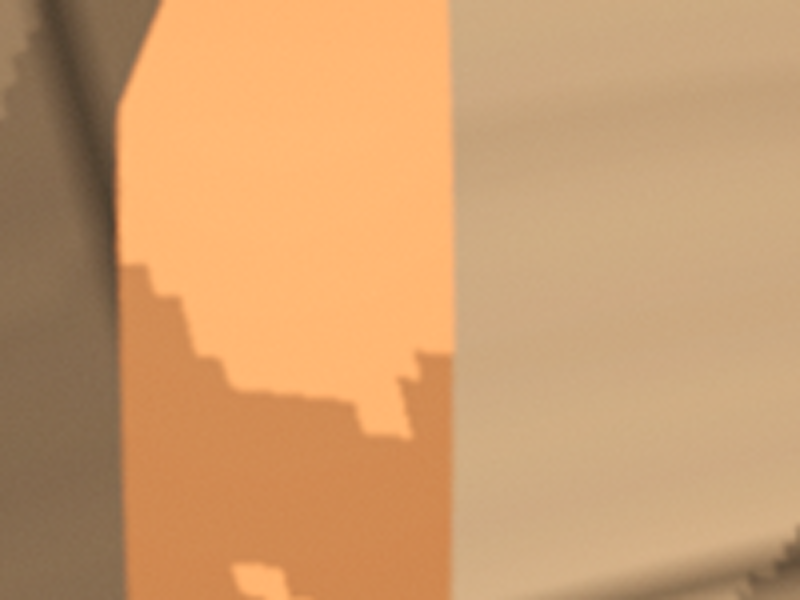

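The wrist camera cannot see the dock from here. I'll advance to the mouth of the gap and check with the top and scene cameras.

{"op": "move_arm", "data": {
  "moves": [
    {"gripper":0,"x":0.08,"y":-1.2,"z":0.1,"roll":-0.2},
    {"gripper":0,"x":0,"y":-1,"z":0,"roll":0},
    {"gripper":0,"x":0,"y":0,"z":0,"roll":0}
  ]
}}

```text
time_s: 9.02
eef_pos: [0.3842, 0.3309, 0.1871]
eef_rot: [0.001, -0.608, 0.794, -0.0]
wrist_force: [0.7, 0.9, -1.8]
opening: 0.341
```

```bash
python3 - <<'E'
from h import *
o=st(); T=toolT(); print(dk(o['eef_pos']),o['eef_pos'],o['wrist_force'],np.degrees(np.arctan2(T[1,0],T[0,0])))
out=[]
for n in ('top','scene'):
    f='pics/'+n+'5'; shot(n,f); im=cv2.imread(f+'.png')
    q=D+Y*.05-X*.03; u,v=map(int,pix(f,[*q,.05])); k=7
    c=cv2.resize(im[v-40:v+45,u-28:u+28],None,fx=k,fy=k,interpolation=cv2.INTER_CUBIC); out.append(c); print(n,'origin',u-28,v-40)
cv2.imwrite('pics/c5.png',np.hstack(out))
E
```

```text
[-206.49958509   58.17768712] [0.38419421 0.33094136 0.18707746] [ 0.73308588  0.87963205 -1.76548152] -105.11484922490351
top origin 135 141
scene origin 281 112
```

View pics/c5.png

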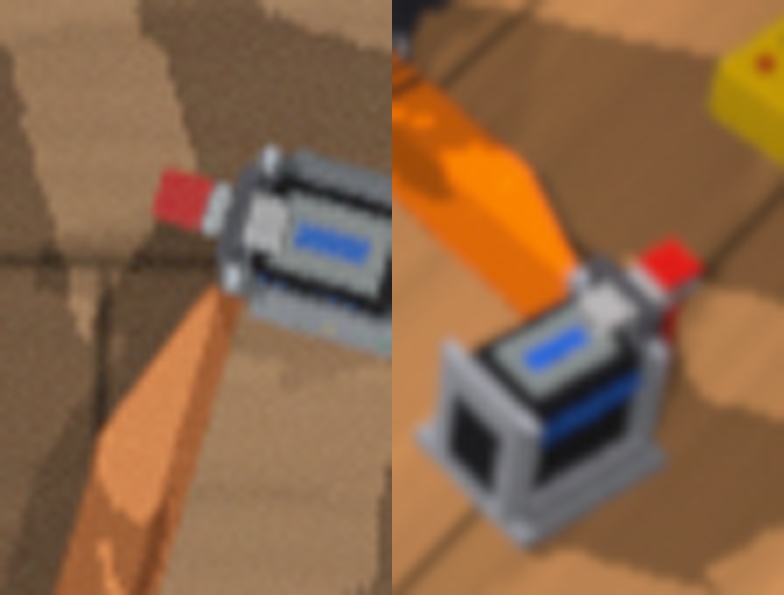

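Top crop: wedge tip at (222,288), cap corners at about (168,170), (215,178), (203,230) and (155,218). The tip sits beside the −x end of the cheek.

```bash
python3 - <<'E'
from h import *
f='pics/top5'
for n,u,v,z in [('tip +y',215,288,.045),('tip -y',228,290,.045),('flat low tip',241,300,.0),('cap',185,199,.084),('cap',168,170,.084),('cap',215,178,.084),('cap',203,230,.084),('cap',155,218,.084),('label',332,240,.068)]:
    print(n,dk(at(f,135+u/7,141+v/7,z)).round(1))
f='pics/scene5'
for n,u,v,z in [('tip -y',575,275,.045),('cap',672,265,.084),('label',555,357,.068)]:
    print('s',n,dk(at(f,281+(u-392)/7,112+v/7,z)).round(1))
o=st();print(dk(o['eef_pos'])+[175,0])
E
```

```text
tip +y [-31.3  45.7]
tip -y [-30.6  40.2]
flat low tip [-32.6  45.1]
cap [-0.8 57.4]
cap [ 8.5 67.4]
cap [10.6 48.2]
cap [-10.8  46.9]
cap [-11.5  66.8]
label [ 0.3 -0.6]
s tip -y [-40.9  50.4]
s cap [ 3.5 59.7]
s label [ 4.2 -2.5]
[-32.54896466  57.95546589]
```

The tip lies inside the 40 to 52 mm gap. I'll push in gently while easing toward the cheek.

{"op": "move_arm", "data": {
  "moves": [
    {"gripper":0,"x":0,"y":-1,"z":0,"roll":0},
    {"gripper":0,"x":0,"y":-1,"z":0,"roll":0},
    {"gripper":0,"x":0.1,"y":-1,"z":0,"roll":0},
    {"gripper":0,"x":0.1,"y":-0.5,"z":0,"roll":0}
  ]
}}

```text
time_s: 9.62
eef_pos: [0.4171, 0.3199, 0.1868]
eef_rot: [0.0, -0.608, 0.794, -0.0]
wrist_force: [-0.8, 0.6, -1.9]
opening: 0.341
```

```bash
cat >> h.py <<'E'
def rep():
    o=st(); T=toolT(); F=o['wrist_force']; print('wedge dock',dk(o['eef_pos'])+[80,0],'z',o['eef_pos'][2],'F dock',F[:2]@X,F[:2]@Y,F[2],'yaw',np.degrees(np.arctan2(T[1,0],T[0,0])),'t',o['time_s'],o['torque'])
E
python3 -c "
from h import *
rep()"
```

```text
wedge dock [-91.87463904  55.9794877 ] z 0.18675436892395086 F dock -0.9184598663131236 0.38064459665885103 -1.8731297755200622 yaw -105.07649314547801 t 9.625 [ 0.03584522  0.11158278 -0.02554883]
```

{"op": "move_arm", "data": {
  "moves": [
    {"gripper":0,"x":0,"y":-0.7,"z":0,"roll":0},
    {"gripper":0,"x":0,"y":-0.7,"z":0,"roll":0},
    {"gripper":0,"x":0,"y":-0.7,"z":0,"roll":0},
    {"gripper":0,"x":0,"y":-0.7,"z":0,"roll":0}
  ]
}}

```text
time_s: 10.12
eef_pos: [0.442, 0.3125, 0.1856]
eef_rot: [-0.002, -0.608, 0.794, 0.001]
wrist_force: [-6.6, -0.2, -1.3]
opening: 0.346
```

```bash
python3 -c "
from h import *
rep()"
```

```text
wedge dock [-65.91948097  55.34354315] z 0.1856272378198966 F dock -6.273920951924512 -1.9224568329406486 -1.2795448790873734 yaw -105.07769575608901 t 10.125 [ 0.01713733  1.1931211  -0.36058076]
```

{"op": "move_arm", "data": {
  "moves": [
    {"gripper":0,"x":0,"y":-0.7,"z":0,"roll":0},
    {"gripper":0,"x":0,"y":-0.7,"z":0,"roll":0},
    {"gripper":0,"x":0,"y":-0.7,"z":0,"roll":0},
    {"gripper":0,"x":0,"y":0,"z":0,"roll":0}
  ]
}}

```text
time_s: 10.62
eef_pos: [0.4623, 0.3072, 0.1856]
eef_rot: [-0.002, -0.608, 0.794, 0.001]
wrist_force: [-4.2, -0.8, -1.8]
opening: 0.34
```

```bash
python3 -c "
from h import *
rep()"
```

```text
wedge dock [-44.90029751  55.42160263] z 0.1855668946691253 F dock -3.8176567714566514 -1.8970336855714378 -1.818667745318004 yaw -105.0727612859551 t 10.625 [-0.07406     0.89878862 -0.36026532]
```

{"op": "move_arm", "data": {
  "moves": [
    {"gripper":0,"x":0,"y":-0.7,"z":0,"roll":0},
    {"gripper":0,"x":0,"y":-0.7,"z":0,"roll":0},
    {"gripper":0,"x":0,"y":-0.7,"z":0,"roll":0},
    {"gripper":0,"x":0,"y":0,"z":0,"roll":0}
  ]
}}

```text
time_s: 11.12
eef_pos: [0.4824, 0.3019, 0.1855]
eef_rot: [-0.002, -0.608, 0.794, 0.001]
wrist_force: [-5.5, -0.2, -1.4]
opening: 0.343
```

```bash
python3 -c "
from h import *
rep()"
```

```text
wedge dock [-24.08731982  55.52540315] z 0.18553576776637692 F dock -5.287907858243015 -1.6407823929515122 -1.3600837705425755 yaw -105.05966836849763 t 11.125 [-0.09697017  0.97590566 -0.35325782]
```

{"op": "move_arm", "data": {
  "moves": [
    {"gripper":0,"x":0,"y":-0.7,"z":0,"roll":0},
    {"gripper":0,"x":0,"y":-0.7,"z":0,"roll":0},
    {"gripper":0,"x":0,"y":-0.7,"z":0,"roll":0},
    {"gripper":0,"x":0,"y":-0.7,"z":0,"roll":0},
    {"gripper":0,"x":0,"y":0,"z":0,"roll":0}
  ]
}}

```text
time_s: 11.75
eef_pos: [0.5101, 0.2945, 0.1856]
eef_rot: [-0.002, -0.608, 0.794, 0.001]
wrist_force: [-3.0, -0.2, -4.3]
opening: 0.344
```

```bash
python3 -c "
from h import *
rep()"
```

```text
wedge dock [ 4.53926628 55.58725895] z 0.1856364452374819 F dock -2.8800128402851994 -1.0275865313188475 -4.276223826072694 yaw -105.06507616765333 t 11.75 [-0.07535614  0.73048633 -0.28981662]
```

Force dropped after full thickness passed, so I'll release and back off upward. Then I'll rotate over the pack and look.

{"op": "move_arm", "data": {
  "moves": [
    {"gripper":100,"x":0,"y":0,"z":0,"roll":0},
    {"gripper":100,"x":0,"y":0,"z":0,"roll":0},
    {"gripper":100,"x":0,"y":0,"z":0,"roll":0},
    {"gripper":100,"x":0,"y":0,"z":0,"roll":0},
    {"gripper":100,"x":0,"y":0,"z":0,"roll":0}
  ]
}}

```text
time_s: 12.38
eef_pos: [0.5109, 0.2948, 0.1868]
eef_rot: [0.0, -0.609, 0.794, -0.0]
wrist_force: [-0.8, 0.5, -0.5]
opening: 1.002
```

{"op": "move_arm", "data": {
  "moves": [
    {"gripper":100,"x":0,"y":0,"z":-2,"roll":0},
    {"gripper":100,"x":0,"y":0,"z":-4,"roll":0},
    {"gripper":100,"x":0,"y":0,"z":-5,"roll":0},
    {"gripper":100,"x":0,"y":0,"z":-5,"roll":0},
    {"gripper":100,"x":0,"y":0,"z":-2,"roll":0}
  ]
}}

```text
time_s: 13.0
eef_pos: [0.5115, 0.2951, 0.3724]
eef_rot: [0.004, -0.609, 0.794, -0.001]
wrist_force: [0.6, 0.1, -0.9]
opening: 1.002
```

{"op": "move_arm", "data": {
  "moves": [
    {"gripper":100,"x":0,"y":0,"z":0,"roll":-10},
    {"gripper":100,"x":0,"y":0,"z":0,"roll":-10},
    {"gripper":100,"x":0,"y":0,"z":0,"roll":-10},
    {"gripper":100,"x":0,"y":0,"z":0,"roll":-10},
    {"gripper":100,"x":0,"y":0,"z":0,"roll":-10}
  ]
}}

```text
time_s: 13.62
eef_pos: [0.5107, 0.2948, 0.3684]
eef_rot: [-0.001, 0.888, -0.459, 0.001]
wrist_force: [-0.4, -1.3, 0.4]
opening: 1.004
```

{"op": "move_arm", "data": {
  "moves": [
    {"gripper":100,"x":0,"y":0,"z":0,"roll":-10},
    {"gripper":100,"x":0,"y":0,"z":0,"roll":-10},
    {"gripper":100,"x":0,"y":0,"z":0,"roll":-10},
    {"gripper":100,"x":0,"y":0,"z":0,"roll":-10},
    {"gripper":100,"x":3.7,"y":3.5,"z":0,"roll":0}
  ]
}}

```text
time_s: 14.25
eef_pos: [0.5364, 0.2532, 0.3684]
eef_rot: [-0.001, 0.992, -0.128, 0.001]
wrist_force: [1.2, -0.4, -0.4]
opening: 0.999
```

{"op": "move_arm", "data": {
  "moves": [
    {"gripper":100,"x":3.8,"y":2,"z":0,"roll":0},
    {"gripper":100,"x":0,"y":0,"z":0,"roll":0},
    {"gripper":100,"x":0,"y":0,"z":0,"roll":0}
  ]
}}

```text
time_s: 14.62
eef_pos: [0.5687, 0.2223, 0.3675]
eef_rot: [-0.0, 0.991, -0.131, 0.0]
wrist_force: [-1.0, 0.4, 0.3]
opening: 0.996
```

```bash
python3 - <<'E'
from h import *
rep(); f='pics/w6'; shot('wrist',f); cv2.imwrite(f+'b.png',cv2.resize(cv2.imread(f+'.png')[60:360,60:460],None,fx=2,fy=2,interpolation=cv2.INTER_CUBIC))
shot('top','pics/top6')
go(*D,-15)
E
```

```text
wedge dock [79.81112079  0.9858092 ] z 0.36752392262995254 F dock -1.0869610393652054 0.12831605914098473 0.31945209158793464 yaw -15.06396135152747 t 14.625 [-0.02127188  0.04054081 -0.01260345]
yaw -15.0 z 0.3672 shift cm [ 0.08  0.15 -0.  ] roll 0.0
```

View pics/w6b.png

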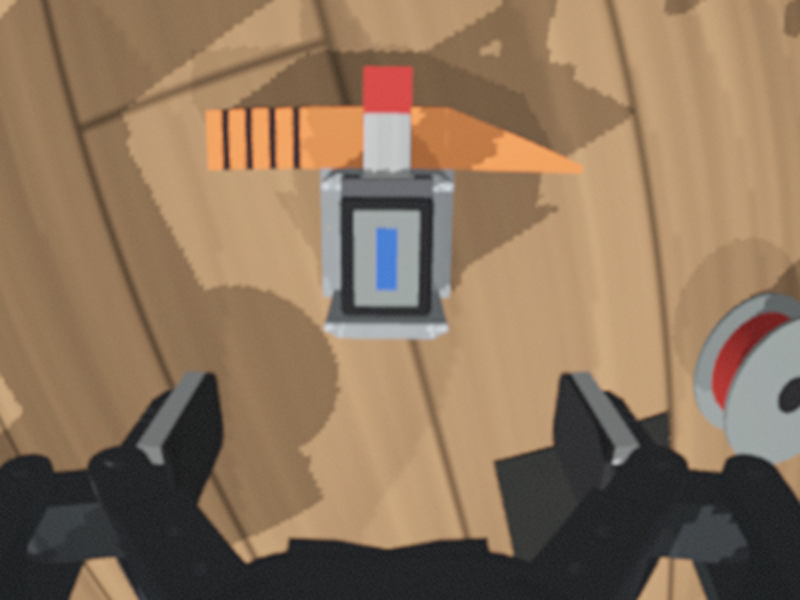

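The wedge stands between cheek and roller, the latch bar is clear of the pack, and the pack is still in the dock with its top centre at (387,257). I'll compute the pick shift and the mat shift.

```bash
python3 - <<'E'
from h import *
f='pics/w6'
uv=np.array([(343,198),(432,198),(345,314),(429,314)])/2+60
P=np.array([(-22,30,68),(22,30,68),(-22,-30,68),(22,-30,68)])*.001
d,e=fit(f,uv,P,[.567,.22,-.26]); print(d[:2],np.degrees(d[2]),e); go(*d[:2],np.degrees(d[2]))
f='pics/top0'; m=[at(f,.64*u,.64*v,.003) for u,v in [(385,198),(451,199),(451,265),(385,264)]]; print(np.round(m,3),np.mean(m,0))
f='pics/w1'; m=[at(f,.64*u,.64*v,.003) for u,v in [(174,295),(303,257),(344,392)]]; print(np.round(m,3),(m[0]+m[2])/2)
print(at('pics/top0',.64*378,.64*152,.05))
E
```

```text
[0.56920416 0.22210856] -15.226414865993258 [1.8 1.6 1.8 1.5 1.6 1.8 1.7 1.9]
yaw -15.0 z 0.3672 shift cm [ 0.12  0.06 -0.  ] roll 0.2
[[ 0.725  0.044  0.003]
 [ 0.725 -0.083  0.003]
 [ 0.597 -0.085  0.003]
 [ 0.597  0.042  0.003]] [ 0.66131681 -0.02034429  0.003     ]
[[ 0.598 -0.079  0.003]
 [ 0.599  0.048  0.003]
 [ 0.725  0.045  0.003]] [ 0.66157651 -0.01677194  0.003     ]
[0.80092191 0.05713235 0.05      ]
```

{"op": "move_arm", "data": {
  "moves": [
    {"gripper":100,"x":0.1,"y":0.1,"z":5,"roll":0},
    {"gripper":100,"x":0,"y":0,"z":5,"roll":0},
    {"gripper":100,"x":0,"y":0,"z":4.5,"roll":0},
    {"gripper":100,"x":0,"y":0,"z":2.4,"roll":0},
    {"gripper":100,"x":0,"y":0,"z":0,"roll":0}
  ]
}}

```text
time_s: 15.35
eef_pos: [0.5679, 0.2217, 0.1956]
eef_rot: [0.001, 0.991, -0.13, -0.002]
wrist_force: [0.3, -0.5, 0.1]
opening: 0.999
```

{"op": "move_arm", "data": {
  "moves": [
    {"gripper":0,"x":0,"y":0,"z":0,"roll":0},
    {"gripper":0,"x":0,"y":0,"z":0,"roll":0},
    {"gripper":0,"x":0,"y":0,"z":0,"roll":0},
    {"gripper":0,"x":0,"y":0,"z":0,"roll":0},
    {"gripper":0,"x":0,"y":0,"z":0,"roll":0}
  ]
}}

```text
time_s: 15.98
eef_pos: [0.5702, 0.2213, 0.1996]
eef_rot: [-0.001, 0.991, -0.131, 0.001]
wrist_force: [-3.4, 0.7, 7.2]
opening: 0.507
```

{"op": "move_arm", "data": {
  "moves": [
    {"gripper":0,"x":0,"y":0,"z":-0.5,"roll":0},
    {"gripper":0,"x":0,"y":0,"z":-1,"roll":0},
    {"gripper":0,"x":0,"y":0,"z":0,"roll":0}
  ]
}}

```text
time_s: 16.35
eef_pos: [0.5701, 0.2209, 0.2137]
eef_rot: [-0.0, 0.991, -0.131, 0.001]
wrist_force: [-0.1, 0.0, -4.3]
opening: 0.509
```

```bash
python3 -c "
from h import *
rep();go(.6615,-.0186)"
```

```text
wedge dock [8.15457560e+01 4.84121676e-02] z 0.21365650284796311 F dock -0.07552445788455261 -0.0037310718920577925 -4.250477434357139 yaw -15.047043517363116 t 16.35 [-0.03295431 -0.02363271  0.03442867]
yaw -15.0 z 0.2137 shift cm [1.504e+01 2.076e+01 1.000e-02]
```

{"op": "move_arm", "data": {
  "moves": [
    {"gripper":0,"x":0,"y":0,"z":-3,"roll":0},
    {"gripper":0,"x":0,"y":0,"z":-3.5,"roll":0},
    {"gripper":0,"x":0,"y":0,"z":-3,"roll":0},
    {"gripper":0,"x":1,"y":1.4,"z":0,"roll":0},
    {"gripper":0,"x":3,"y":4.1,"z":0,"roll":0}
  ]
}}

```text
time_s: 16.98
eef_pos: [0.5933, 0.1579, 0.3065]
eef_rot: [0.0, 0.992, -0.129, -0.001]
wrist_force: [-0.0, -0.9, -5.6]
opening: 0.507
```

{"op": "move_arm", "data": {
  "moves": [
    {"gripper":0,"x":3,"y":4.1,"z":0,"roll":0},
    {"gripper":0,"x":3,"y":4.1,"z":0,"roll":0},
    {"gripper":0,"x":3,"y":4.1,"z":0,"roll":0},
    {"gripper":0,"x":2,"y":3,"z":0,"roll":0},
    {"gripper":0,"x":0,"y":0,"z":0,"roll":0}
  ]
}}

```text
time_s: 17.6
eef_pos: [0.6606, -0.0231, 0.3054]
eef_rot: [0.0, 0.991, -0.133, -0.001]
wrist_force: [-0.5, 0.0, -4.8]
opening: 0.502
```

{"op": "move_arm", "data": {
  "moves": [
    {"gripper":0,"x":0,"y":0,"z":3.5,"roll":0},
    {"gripper":0,"x":0,"y":0,"z":3.5,"roll":0},
    {"gripper":0,"x":0,"y":0,"z":2,"roll":0},
    {"gripper":0,"x":0,"y":0,"z":1.5,"roll":0},
    {"gripper":0,"x":0,"y":0,"z":0,"roll":0}
  ]
}}

```text
time_s: 18.23
eef_pos: [0.6601, -0.0187, 0.2015]
eef_rot: [-0.0, 0.991, -0.131, -0.001]
wrist_force: [0.1, 0.1, -4.4]
opening: 0.508
```

```bash
python3 -c "
from h import *
rep();go(.6615,-.0186)"
```

```text
wedge dock [ 230.52868919 -208.08447194] z 0.20152040319089182 F dock 0.10956973657258243 0.11481088140015214 -4.3621638289793925 yaw -15.028107179296864 t 18.225 [ 0.00723467 -0.0304856   0.04074269]
yaw -15.0 z 0.2015 shift cm [ 0.13 -0.04 -0.  ]
```

Height is about 8 mm above contact, so I'll lower in small steps.

{"op": "move_arm", "data": {
  "moves": [
    {"gripper":0,"x":0,"y":0,"z":0.5,"roll":0},
    {"gripper":0,"x":0,"y":0,"z":0.2,"roll":0},
    {"gripper":0,"x":0,"y":0,"z":0,"roll":0}
  ]
}}

```text
time_s: 18.6
eef_pos: [0.6607, -0.0189, 0.1962]
eef_rot: [0.0, 0.991, -0.131, 0.0]
wrist_force: [-0.1, -0.1, -5.7]
opening: 0.512
```

{"op": "move_arm", "data": {
  "moves": [
    {"gripper":0,"x":0,"y":0,"z":0.1,"roll":0},
    {"gripper":0,"x":0,"y":0,"z":0,"roll":0}
  ]
}}

```text
time_s: 18.85
eef_pos: [0.6606, -0.0189, 0.1948]
eef_rot: [0.0, 0.991, -0.131, 0.0]
wrist_force: [-0.4, -0.0, -4.0]
opening: 0.508
```

{"op": "move_arm", "data": {
  "moves": [
    {"gripper":0,"x":0,"y":0,"z":0.1,"roll":0},
    {"gripper":0,"x":0,"y":0,"z":0,"roll":0}
  ]
}}

```text
time_s: 19.1
eef_pos: [0.6607, -0.0189, 0.1946]
eef_rot: [0.0, 0.991, -0.131, 0.0]
wrist_force: [-5.4, 0.7, 5.0]
opening: 0.51
```

{"op": "move_arm", "data": {
  "moves": [
    {"gripper":0,"x":0,"y":0,"z":0.1,"roll":0},
    {"gripper":0,"x":0,"y":0,"z":0,"roll":0}
  ]
}}

```text
time_s: 19.35
eef_pos: [0.6607, -0.0189, 0.1946]
eef_rot: [0.0, 0.991, -0.131, 0.0]
wrist_force: [-8.2, 0.6, 11.9]
opening: 0.509
```

{"op": "move_arm", "data": {
  "moves": [
    {"gripper":100,"x":0,"y":0,"z":-0.1,"roll":0},
    {"gripper":100,"x":0,"y":0,"z":0,"roll":0},
    {"gripper":100,"x":0,"y":0,"z":0,"roll":0},
    {"gripper":100,"x":0,"y":0,"z":0,"roll":0},
    {"gripper":100,"x":0,"y":0,"z":0,"roll":0}
  ]
}}

```text
time_s: 19.98
eef_pos: [0.6606, -0.0188, 0.1936]
eef_rot: [-0.0, 0.991, -0.131, -0.0]
wrist_force: [-0.2, -0.4, -0.7]
opening: 0.998
```

{"op": "move_arm", "data": {
  "moves": [
    {"gripper":100,"x":0,"y":0,"z":-2,"roll":0},
    {"gripper":100,"x":0,"y":0,"z":-5,"roll":0},
    {"gripper":100,"x":0,"y":0,"z":-5,"roll":0},
    {"gripper":100,"x":0,"y":0,"z":0,"roll":10},
    {"gripper":100,"x":0,"y":0,"z":0,"roll":10}
  ]
}}

```text
time_s: 20.6
eef_pos: [0.6609, -0.0189, 0.3169]
eef_rot: [-0.0, 0.953, -0.304, 0.002]
wrist_force: [-0.1, -0.5, -0.1]
opening: 1.003
```

{"op": "move_arm", "data": {
  "moves": [
    {"gripper":100,"x":0,"y":0,"z":0,"roll":10},
    {"gripper":100,"x":0,"y":0,"z":0,"roll":10},
    {"gripper":100,"x":0,"y":0,"z":0,"roll":10},
    {"gripper":100,"x":0,"y":0,"z":0,"roll":10},
    {"gripper":100,"x":0,"y":0,"z":0,"roll":10}
  ]
}}

```text
time_s: 21.22
eef_pos: [0.6607, -0.0188, 0.3155]
eef_rot: [-0.0, 0.735, -0.678, 0.001]
wrist_force: [0.2, -1.0, -0.5]
opening: 0.999
```

{"op": "move_arm", "data": {
  "moves": [
    {"gripper":100,"x":0,"y":0,"z":0,"roll":10},
    {"gripper":100,"x":0,"y":0,"z":0,"roll":10},
    {"gripper":100,"x":0,"y":0,"z":0,"roll":0},
    {"gripper":100,"x":0,"y":0,"z":0,"roll":0}
  ]
}}

```text
time_s: 21.72
eef_pos: [0.6606, -0.0189, 0.3146]
eef_rot: [0.0, -0.61, 0.793, -0.0]
wrist_force: [0.4, -0.2, -0.0]
opening: 1.001
```

```bash
python3 - <<'E'
from h import *
rep();go(.6607,-.0189,-105); f='pics/w7'; shot('wrist',f); im=cv2.imread(f+'.png'); print(pix(f,[.6607,-.0189,.063]))
hsv=cv2.cvtColor(im,cv2.COLOR_BGR2HSV)
for n,lo,hi in [('blue',(105,120,60),(125,255,255)),('green',(60,60,30),(90,255,255))]:
    m=cv2.inRange(hsv,lo,hi); k,l,s,c=cv2.connectedComponentsWithStats(m)
    for i in range(1,k):
        if s[i][4]>40: print(n,s[i],c[i])
E
```

```text
wedge dock [ 231.06985971 -208.15114497] z 0.3145869768003452 F dock 0.43314082915876667 -0.042277063363704556 -0.029115579132931384 yaw -104.84550411953622 t 21.725 [ 0.00852713  0.04424195 -0.01160147]
yaw -104.8 z 0.3146 shift cm [ 0.   -0.01  0.  ] roll 0.2
(np.float64(253.92945780811715), np.float64(205.54688454003866))
blue [216 170  77   9 459] [253.60130719 172.69934641]
blue [235 200  38  11 411] [253.6350365  204.97810219]
green [449 158  63  18 757] [480.12813738 166.30250991]
green [ 441  213   66   29 1191] [473.59361881 226.23005877]
```

The pack stands upright where expected, with its label within 1 px of the prediction. I'll take it across its y sides.

{"op": "move_arm", "data": {
  "moves": [
    {"gripper":100,"x":0,"y":0,"z":4,"roll":0.2},
    {"gripper":100,"x":0,"y":0,"z":4,"roll":0},
    {"gripper":100,"x":0,"y":0,"z":3,"roll":0},
    {"gripper":100,"x":0,"y":0,"z":1.1,"roll":0},
    {"gripper":100,"x":0,"y":0,"z":0,"roll":0}
  ]
}}

```text
time_s: 22.4
eef_pos: [0.6605, -0.0188, 0.1925]
eef_rot: [-0.0, -0.607, 0.794, 0.0]
wrist_force: [0.0, -0.2, -1.2]
opening: 1.001
```

{"op": "move_arm", "data": {
  "moves": [
    {"gripper":0,"x":0,"y":0,"z":0,"roll":0},
    {"gripper":0,"x":0,"y":0,"z":0,"roll":0},
    {"gripper":0,"x":0,"y":0,"z":0,"roll":0},
    {"gripper":0,"x":0,"y":0,"z":0,"roll":0}
  ]
}}

```text
time_s: 22.9
eef_pos: [0.6615, -0.0191, 0.1948]
eef_rot: [0.001, -0.607, 0.795, -0.001]
wrist_force: [-0.9, -0.7, 6.7]
opening: 0.7
```

{"op": "move_arm", "data": {
  "moves": [
    {"gripper":0,"x":0,"y":0,"z":-1,"roll":0},
    {"gripper":0,"x":0,"y":0,"z":-4,"roll":0},
    {"gripper":0,"x":0,"y":0,"z":-5,"roll":0},
    {"gripper":0,"x":0,"y":0,"z":-4,"roll":0},
    {"gripper":0,"x":0,"y":0,"z":0,"roll":0}
  ]
}}

```text
time_s: 23.52
eef_pos: [0.6615, -0.0189, 0.3369]
eef_rot: [0.002, -0.607, 0.795, -0.003]
wrist_force: [0.8, 0.3, -4.8]
opening: 0.694
```

```bash
python3 - <<'E'
from h import *
rep(); go(.593,-.245); print(st()['opening'])
# bay from first top view: crop 2 of c1 (x0=315,y0=140,k=6,panel offset 372)
f='pics/top0'
q=[((525,95),(660,120)),((490,232),(630,262))]
for n,u,v,z in [('base TL',495,80,.0),('base BL',457,247,0),('base BR',622,287,0),('base TR',663,105,0),('wall1',597,105,.072),('wall2',560,240,.072)]:
    print(n,at(f,315+(u-372)/6,140+v/6,z).round(4))
E
```

```text
wedge dock [ 231.95448388 -207.99411819] z 0.3369411737506509 F dock 0.7041973882499344 0.5019528465445317 -4.777974013520601 yaw -105.23115979664162 t 23.525 [ 0.03540761 -0.02023654  0.03039791]
yaw -105.2 z 0.3369 shift cm [ 2.361e+01  6.700e-01 -2.000e-02] 
0.6942226358232658
base TL [ 0.649  -0.2244  0.    ]
base BL [ 0.565  -0.2062  0.    ]
base BR [ 0.5465 -0.2879  0.    ]
base TR [ 0.6377 -0.3078  0.    ]
wall1 [ 0.6263 -0.2581  0.072 ]
wall2 [ 0.5627 -0.2413  0.072 ]
```

```bash
python3 -c "
from h import *
go(.51,-.23,-104.5)"
```

```text
yaw -105.2 z 0.3369 shift cm [24.35  9.08 -0.08] roll -0.7
```

{"op": "move_arm", "data": {
  "moves": [
    {"gripper":0,"x":4.9,"y":1.8,"z":0,"roll":0},
    {"gripper":0,"x":4.9,"y":1.8,"z":0,"roll":0},
    {"gripper":0,"x":4.9,"y":1.8,"z":0,"roll":0},
    {"gripper":0,"x":4.9,"y":1.8,"z":0,"roll":0},
    {"gripper":0,"x":4.8,"y":1.8,"z":0,"roll":0}
  ]
}}

```text
time_s: 24.15
eef_pos: [0.5076, -0.2311, 0.33]
eef_rot: [-0.001, -0.607, 0.795, 0.002]
wrist_force: [1.8, -1.0, -4.6]
opening: 0.695
```

{"op": "move_arm", "data": {
  "moves": [
    {"gripper":0,"x":0,"y":0,"z":0,"roll":0},
    {"gripper":0,"x":0,"y":0,"z":0,"roll":0}
  ]
}}

```text
time_s: 24.4
eef_pos: [0.509, -0.2302, 0.3309]
eef_rot: [-0.0, -0.607, 0.795, 0.002]
wrist_force: [-0.5, -0.2, -4.5]
opening: 0.693
```

```bash
python3 - <<'E'
from h import *
rep(); f='pics/w8'; shot('wrist',f); u,v=map(int,pix(f,[.597,-.253,.04])); print(u,v)
u0,v0=u-100,max(v-75,0); print(u0,v0)
cv2.imwrite(f+'b.png',cv2.resize(cv2.imread(f+'.png')[v0:v0+150,u0:u0+200],None,fx=4,fy=4,interpolation=cv2.INTER_CUBIC))
E
```

```text
wedge dock [ 139.30436818 -451.56829474] z 0.33085087720110445 F dock -0.4326178917783904 -0.3147388168636015 -4.4982850959844916 yaw -105.29856492238618 t 24.4 [ 0.01253987 -0.0371405  -0.00415503]
252 88
152 13
```

View pics/w8b.png

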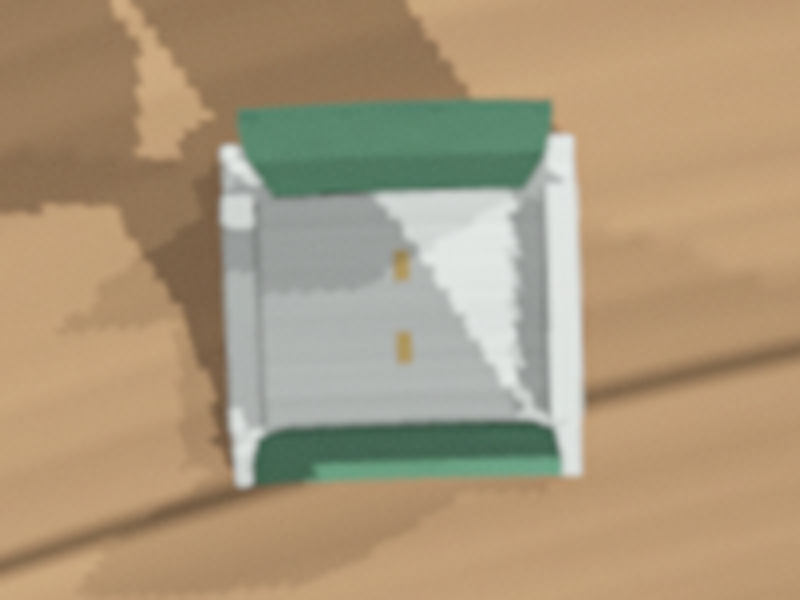

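The crop shows the bay: the far wall's inner foot runs (275,196) to (523,187), the gold contacts are at (402,266) and (404,347), the sill inner edges near u=260 and 548, and the near wall lip at v=424.

```bash
python3 - <<'E'
from h import *
f='pics/w8'; p=lambda u,v,z: at(f,152+u/4,13+v/4,z)[:2]
print('cam',np.load(f+'.npz')['W'][:3,3])
dirs=[('farfoot',(275,196),(523,187),.01),('fartop',(238,112),(552,101),.072),('gold',(404,347),(402,266),.01),('right outer',(575,475),(573,135),.02),('left outer',(240,487),(222,148),.02),('neartop',(258,482),(560,474),.072)]
for n,a,b,z in dirs:
    A,B=p(*a,z),p(*b,z); d=B-A; print(n,A.round(4),B.round(4),'mid',((A+B)/2).round(4),'ang',np.degrees(np.arctan2(d[1],d[0])).round(1),'len',np.linalg.norm(d).round(4))
yaw=np.radians(-14); x=np.array([np.cos(yaw),np.sin(yaw)]); y=np.array([-x[1],x[0]])
for n,q in [('gold',p(403,306,.01)),('farfoot-28',p(400,191,.01)),('near424 z.06',p(405,424,.06)),('near424 z.01',p(405,424,.01)),('L',p(228,305,.02)),('R',p(576,305,.02)),('fartop',p(395,106,.072)),('neartop',p(409,478,.072))]: print(n,q.round(4),'bayframe rel gold',((q-p(403,306,.01))@x).round(4),((q-p(403,306,.01))@y).round(4))
E
```

```text
cam [ 0.58115747 -0.24971786  0.29964408]
farfoot [ 0.6329 -0.2308] [ 0.6193 -0.2885] mid [ 0.6261 -0.2596] ang -103.3 len 0.0593
fartop [ 0.6402 -0.2325] [ 0.6265 -0.2901] mid [ 0.6333 -0.2613] ang -103.4 len 0.0593
gold [ 0.5885 -0.2506] [ 0.6077 -0.2553] mid [ 0.5981 -0.253 ] ang -13.9 len 0.0198
right outer [ 0.5489 -0.2815] [ 0.6276 -0.3019] mid [ 0.5883 -0.2917] ang -14.5 len 0.0813
left outer [ 0.567  -0.2046] [ 0.6462 -0.2227] mid [ 0.6066 -0.2136] ang -12.8 len 0.0813
neartop [ 0.5696 -0.2166] [ 0.5558 -0.2728] mid [ 0.5627 -0.2447] ang -103.7 len 0.0579
gold [ 0.5982 -0.253 ] bayframe rel gold 0.0 0.0
farfoot-28 [ 0.6257 -0.2598] bayframe rel gold 0.0284 0.0001
near424 z.06 [ 0.5722 -0.2465] bayframe rel gold -0.0268 -0.0
near424 z.01 [ 0.5703 -0.2458] bayframe rel gold -0.0288 0.0002
L [ 0.6093 -0.2139] bayframe rel gold 0.0013 0.0406
R [ 0.5879 -0.2918] bayframe rel gold -0.0006 -0.0402
fartop [ 0.6327 -0.2612] bayframe rel gold 0.0355 0.0004
neartop [ 0.5624 -0.2447] bayframe rel gold -0.0367 -0.0006
```

Everything agrees: the bay is at (0.598, −0.253) with yaw −13.6°. I'll go there.

{"op": "move_arm", "data": {
  "moves": [
    {"gripper":0,"x":0,"y":0,"z":-1,"roll":-1.7},
    {"gripper":0,"x":0,"y":0,"z":0,"roll":0}
  ]
}}

```text
time_s: 24.7
eef_pos: [0.5105, -0.23, 0.3439]
eef_rot: [0.0, -0.62, 0.785, -0.001]
wrist_force: [0.8, -0.0, -4.5]
opening: 0.697
```

```bash
python3 -c "
from h import *
go(.598,-.253,-103.6)"
```

```text
yaw -103.4 z 0.3439 shift cm [ 0.2  -9.05  0.02] roll 0.2
```

{"op": "move_arm", "data": {
  "moves": [
    {"gripper":0,"x":0.1,"y":-3,"z":0,"roll":0},
    {"gripper":0,"x":0.1,"y":-3,"z":0,"roll":0},
    {"gripper":0,"x":0,"y":-3,"z":0,"roll":0},
    {"gripper":0,"x":0,"y":0,"z":2,"roll":0},
    {"gripper":0,"x":0,"y":0,"z":2,"roll":0}
  ]
}}

```text
time_s: 25.32
eef_pos: [0.5962, -0.2529, 0.3008]
eef_rot: [-0.0, -0.619, 0.785, 0.001]
wrist_force: [-0.7, 0.3, -5.1]
opening: 0.698
```

{"op": "move_arm", "data": {
  "moves": [
    {"gripper":0,"x":0,"y":0,"z":0,"roll":0},
    {"gripper":0,"x":0,"y":0,"z":0,"roll":0}
  ]
}}

```text
time_s: 25.58
eef_pos: [0.5963, -0.2536, 0.3027]
eef_rot: [-0.0, -0.619, 0.786, 0.0]
wrist_force: [-0.4, 0.1, -4.6]
opening: 0.697
```

```bash
python3 -c "
from h import *
go(.598,-.253,-103.6)"
```

```text
yaw -103.6 z 0.3027 shift cm [-0.1  -0.16 -0.  ] roll 0.0
```

{"op": "move_arm", "data": {
  "moves": [
    {"gripper":0,"x":-0.1,"y":-0.15,"z":2,"roll":0},
    {"gripper":0,"x":0,"y":0,"z":2.5,"roll":0},
    {"gripper":0,"x":0,"y":0,"z":2,"roll":0},
    {"gripper":0,"x":0,"y":0,"z":1.5,"roll":0},
    {"gripper":0,"x":0,"y":0,"z":1,"roll":0}
  ]
}}

```text
time_s: 26.2
eef_pos: [0.5982, -0.253, 0.2116]
eef_rot: [-0.0, -0.619, 0.786, 0.0]
wrist_force: [-0.3, 0.2, -4.3]
opening: 0.696
```

{"op": "move_arm", "data": {
  "moves": [
    {"gripper":0,"x":0,"y":0,"z":0.6,"roll":0},
    {"gripper":0,"x":0,"y":0,"z":0.2,"roll":0},
    {"gripper":0,"x":0,"y":0,"z":0,"roll":0}
  ]
}}

```text
time_s: 26.58
eef_pos: [0.5985, -0.2531, 0.2051]
eef_rot: [0.0, -0.619, 0.786, -0.0]
wrist_force: [0.9, -0.2, -5.1]
opening: 0.695
```

{"op": "move_arm", "data": {
  "moves": [
    {"gripper":0,"x":0,"y":0,"z":0.15,"roll":0},
    {"gripper":0,"x":0,"y":0,"z":0,"roll":0}
  ]
}}

```text
time_s: 26.82
eef_pos: [0.5984, -0.253, 0.2034]
eef_rot: [0.0, -0.619, 0.786, -0.0]
wrist_force: [-0.5, -0.7, -4.8]
opening: 0.694
```

```bash
python3 -c "
from h import *
go(.598,-.253,-103.6);rep()"
```

```text
yaw -103.5 z 0.2034 shift cm [ 0.    0.04 -0.  ] roll 0.1
wedge dock [ 231.52541985 -450.47396356] z 0.20343168262332004 F dock -0.288284404225521 -0.8095832548937735 -4.840573445266549 yaw -103.53785270215491 t 26.825 [ 0.01877787 -0.01699348  0.0054229 ]
```

{"op": "move_arm", "data": {
  "moves": [
    {"gripper":0,"x":0,"y":0,"z":0.15,"roll":0},
    {"gripper":0,"x":0,"y":0,"z":0,"roll":0}
  ]
}}

```text
time_s: 27.08
eef_pos: [0.5984, -0.2531, 0.2019]
eef_rot: [0.0, -0.619, 0.786, -0.0]
wrist_force: [-0.1, 0.2, -4.2]
opening: 0.693
```

{"op": "move_arm", "data": {
  "moves": [
    {"gripper":0,"x":0,"y":0,"z":0.1,"roll":0},
    {"gripper":0,"x":0,"y":0,"z":0,"roll":0}
  ]
}}

```text
time_s: 27.32
eef_pos: [0.5985, -0.2531, 0.2018]
eef_rot: [0.0, -0.619, 0.786, -0.0]
wrist_force: [-3.3, 2.5, 5.3]
opening: 0.696
```

Contact came at the height expected for the bay floor. I'll release, rise, back off and check.

{"op": "move_arm", "data": {
  "moves": [
    {"gripper":100,"x":0,"y":0,"z":0,"roll":0},
    {"gripper":100,"x":0,"y":0,"z":0,"roll":0},
    {"gripper":100,"x":0,"y":0,"z":0,"roll":0},
    {"gripper":100,"x":0,"y":0,"z":0,"roll":0},
    {"gripper":100,"x":0,"y":0,"z":0,"roll":0}
  ]
}}

```text
time_s: 27.95
eef_pos: [0.5983, -0.253, 0.2006]
eef_rot: [-0.0, -0.619, 0.786, 0.0]
wrist_force: [-0.1, 0.3, 0.2]
opening: 1.001
```

{"op": "move_arm", "data": {
  "moves": [
    {"gripper":100,"x":0,"y":0,"z":-2,"roll":0},
    {"gripper":100,"x":0,"y":0,"z":-4,"roll":0},
    {"gripper":100,"x":0,"y":0,"z":-5,"roll":0},
    {"gripper":100,"x":0,"y":4,"z":-3,"roll":0},
    {"gripper":100,"x":0,"y":4,"z":0,"roll":0}
  ]
}}

```text
time_s: 28.58
eef_pos: [0.5207, -0.2347, 0.3458]
eef_rot: [0.001, -0.619, 0.785, -0.004]
wrist_force: [-0.1, 0.1, -0.2]
opening: 0.997
```

{"op": "move_arm", "data": {
  "moves": [
    {"gripper":100,"x":0,"y":0,"z":0,"roll":0},
    {"gripper":100,"x":0,"y":0,"z":0,"roll":0}
  ]
}}

```text
time_s: 28.82
eef_pos: [0.5211, -0.2346, 0.3421]
eef_rot: [0.0, -0.619, 0.786, -0.001]
wrist_force: [-0.5, -0.5, 0.9]
opening: 1.0
```

```bash
python3 - <<'E'
from h import *
f='pics/w9'; shot('wrist',f); im=cv2.imread(f+'.png'); hsv=cv2.cvtColor(im,cv2.COLOR_BGR2HSV)
B=np.array([.598,-.253]); y=np.radians(-13.6); bx=np.array([np.cos(y),np.sin(y)]); by=np.array([-bx[1],bx[0]])
print('expect label',pix(f,[*B,.070]))
m=cv2.inRange(hsv,(105,120,60),(125,255,255)); k,l,s,c=cv2.connectedComponentsWithStats(m)
for i in range(1,k):
    if s[i][4]>40:
        q=at(f,*c[i],.070)[:2]-B; r=cv2.minAreaRect(cv2.findNonZero((l==i).astype(np.uint8))); print(s[i],c[i],'bay mm',q@bx*1000,q@by*1000,r)
# latch: red cap + pack-free dock, top view before/after
for n in ('top6','top9'):
    f='pics/'+n
    if n=='top9': shot('top',f)
    h=cv2.cvtColor(cv2.imread(f+'.png'),cv2.COLOR_BGR2HSV); m=cv2.inRange(h,(0,120,90),(6,255,255))|cv2.inRange(h,(174,120,90),(180,255,255))
    u,v=map(int,pix(f,[*(D+Y*.075),.084])); z=np.zeros_like(m); z[v-14:v+14,u-16:u+16]=1
    ys,xs=np.nonzero(m*z); print(n,len(xs),dk(at(f,xs.mean(),ys.mean(),.084)))
a=cv2.imread('pics/top0.png').astype(int)
E
```

```text
expect label (np.float64(253.39615975856924), np.float64(103.59787657225093))
[ 467   49   45  138 3929] [495.64342072 109.52634258] bay mm 15.907810649157629 -248.85557596012916 ((489.0, 117.5), (137.0, 44.0), 90.0)
[235  99  37  11 404] [253.13366337 103.9950495 ] bay mm -0.32245472112347195 0.209416551452444 ((253.0, 104.0), (10.0, 36.0), 90.0)
top6 0 [nan nan]
top9 53 [ 0.3230067  78.48965593]<stdin>:15: RuntimeWarning: Mean of empty slice.
  ret = ret.dtype.type(ret / rcount)
```

The pack's label is within 0.5 mm of the bay centre. The latch cap is at 78.5 mm, against 60 mm when shut, so it is still held back by about 18 mm. Handing in.

```bash
python3 -c "
from bench import ctrl
print(ctrl.hand_in())"
```

```text
the job is handed in; nothing more can be done
None
```

I carried out the task in full and handed it in at about 29 s of the 72 s allowed. The hand-in gives no verdict, so what follows rests on my own checks.

- **Wedge and latch:** I pushed the 190 mm wedge in along the cheek, feeling about 6 N, and let go. The last top picture puts the latch cap at 78.5 mm, against 60 mm shut, so the latch is held about 18 mm back.
- **Mat:** I lifted the pack out by its x sides, stood it on the mat and released it. Afterwards its label was within 1 px of where it should be.
- **Bay:** I took the pack again across its y sides and lowered it. It touched down at about the height expected for the bay floor. After release its label was 0.3 mm from the bay's middle and square to it.
- **Robot:** The hand was clear of everything at hand-in, with no contact force showing.

**Checks that failed or disagreed:**
- A latch reading from an earlier top picture found no red cap pixels, probably because the arm hid it.
- The scene camera's position estimates for the wedge tip and dock were several mm off the top camera's. I relied on the top and wrist cameras.
- I did not measure the spool, meter and screwdriver again at the end; my moves stayed clear of them.

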